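# Start the wash timer against the ledge

## Robot

A 7-joint arm with a two-finger parallel gripper is mounted at the origin on the work surface. World frame = base frame: x ahead of the robot, y to its left, z up, the work surface at z = 0. Lengths are in mm, angles in rad, forces in N, time in s.
With the tool pointing down it reaches from about 400 to 875 mm from the base axis. Payload 4.4 kg.
Tool frame: the origin (TCP) lies midway between the tips of the shut fingers; the grasp point (between the pads) lies ctrl.tcp_to_grasp behind it (ctrl.tcp_to_grasp is the distance from the TCP to the grasp point, in mm); z points along the fingers, y is the line along which they close (so a half turn about z gives the same grasp; the last joint's range is limited). The gripper opens to 85 mm and grips with 20 to 120 N. Pads are 22 mm wide; open, the fingers measure 114 mm over their backs; the gripper's body (76 mm by 85 mm) begins 54 mm behind the grasp point. The pads swing forward as they close: fully open they stand 13 mm farther back than shut.
Start: joints at [-1.287, 0.628, 0.038, 1.517, -0.027, 0.996, -0.02], TCP at [222.738, 610.66, 231.313] pointing down, gripper open.
Joint ranges: [-3.06, 3.06], [-0.37, 2.12], [-1.25, 1.32], [0.18, 2.47], [-1.1, 4.24], [0.23, 1.98], [-2.94, 2.94]. Speed limits (rad/s): [2.57, 2.57, 3.14, 3.14, 3.14, 3.14, 3.14].

## Interface

Orientations are given as [roll, pitch, yaw] about the fixed x, y, z axes, in that order (R = Rz(yaw) Ry(pitch) Rx(roll)).
In Python, from cell import ctrl, get_image, get_calibration, workorder, boxes_of, place_of gives the robot as it stands.
- The arm moves only by the tool play_rows, never from a script. Its argument "series" is a list that holds one entry, the list of rows, each a list of 7 numbers: the shift along the world's x, y, z in cm, then the turn, a rotation vector about the world's x, y, z in degrees, then the closure, from 0 (fully open) to 1 (shut). A call has 1 to 20 rows; each row shifts and turns the commanded pose from where the row before left it; what a row does not reach is not made up. A row lasts 1/8 s, in which the tool goes at most 62.5 mm and 10.7 degrees, less where a joint would pass 70% of its speed; a pose out of reach is approached as far as the arm can. A call with a gripper value outside its range is refused whole. The fingers move at their own pace and stop on an object; the grip force is fixed at half the most. Time passes only in rows, so rows that do not move let the fingers close. It gives the time, the measured TCP pose, the force, the opening and the grip force at its end, in the units of the state.
- ctrl.read_state(): the state, without advancing time (a new reading comes with each control period).
- get_image(name): name is "scene" or "top" or "wrist"; returns (picture, depth): 384x512x3 uint8, red, green, blue; 384x512 float32, mm along the optical axis (not along the pixel's ray), 0 where there is no reading.
- get_calibration(name): a dict with "K" (3x3 intrinsics, pixels), "k1" (the pictures are not rectified: a ray, as slopes to the right and down, at radius r is drawn at 1 + k1 r^2 times it, then the intrinsics apply), "R" (3x3) and "t" (3): a world point X has camera coordinates R X + t; the wrist camera has in their place "mount" (4x4, takes a point from camera to tool coordinates, whose origin is the TCP and whose axes are the flange's). Camera axes: x right, y down, z forward; pixel columns grow to the right and rows downward; lengths in mm; the calibration is good to about 2 mm. A picture is of the moment at which its call begins: read the wrist's pose just before it. get_calibration takes no time and is no camera call.
- workorder.finish_job(): hands the job in; it is judged then, once.
Trained networks look in the newest picture that a camera, given by its name, has taken for a name from the list of things; names that differ only in an ending like _2 or _b are one class to them, and where a whole thing is asked for, a point or a joint stands for the part that bears it (a point fixed in the world has none). Each returns a list of dicts, best first, with "p" (0 to 1); they miss things now and then, are a little off and sometimes report something else, mostly with a low value. They report only what shows in the picture. A call takes as long as a camera call. They do not tell look-alikes from the thing itself.
- boxes_of(target, camera): "pixel" ([column, row] in pixels, amid what is visible of it).
- place_of(target, camera): "pixel" ([column, row] in pixels: a listed point, or the origin of a listed thing).
The state is a dict: "clock": time; "qpos": joint angles; "qd": joint speeds; "tau": joint torques, N m; "eef_pos": TCP position; "tool_rot": TCP orientation; "force": force on the tool from outside, world axes, zero at the start; "torque": the same for the moment, N m; "width": finger opening in mm; "gripper_force": force on a finger pad.
Only numpy, scipy, OpenCV 4.12 (cv2) and the standard library are available. Lean on these libraries where they do the work, as an engineer would, in place of code of your own. Each camera call takes 0.05 s, during which the arm holds its last target. There are 200 camera calls.

## Task

The wash has just gone in, so start its timer, the white one with the blue button. The timer lies loose on the counter and its button sticks out of its edge: back the timer square up against the fixed wooden ledge and, with it braced there, press the blue button fully in for a moment. Then let go, leaving the timer lying flat with its back against the ledge and the button sprung out again, and leave the red-buttoned timer where it is.

Things in the scene. Friction and masses are not known exactly. Their poses are not given: they have to be found in the camera images.
- timer_mid (a point): Centre, 16 mm up, of the wash timer's case: loose white box 76 (its x) x 100 (y) x 32 mm high, 0.15 kg, with display, blue stripe and a blue button 44 mm wide, 20 mm high, proud of the middle of its -x edge, level with this point, outer face 52 mm from it when out. x: from the button to the plain back; z up. Starts with the back 15 to 40 mm short of the ledge and parallel to it within 4 degrees.
- start (a joint): Travel of the wash timer's blue button, in m: 0 out, 0.006 fully in (towards the timer's +x). It springs back when released. It starts to move at about 1.7 N and is fully in at 5.5 N; the timer slides on the counter at 1 to 2.5 N, so the button goes fully in only when the timer's back is braced.
- ledge_face (a point): Middle of the front face (towards the robot), 14 mm up, of the fixed straight wooden ledge, 400 mm long (its y), 28 deep (x), 28 high. x points level into the ledge, z up. Both timers lie before it side by side, 70 mm or more apart, either one on the left. A bottle 170 mm high stands to their left and a peg bowl to their right, 280 mm or more from this point; a brush lies behind the ledge.
- other_mid (a point): Centre, 16 mm up, of the other timer, not to be disturbed: the same loose white box with the same sizes and axes, but with a red button and a red stripe.
There are look-alikes about, which are no part of the job. Leave any orange look-alike of the part that bears timer_mid alone.

How it is judged:
By the outcome, as a careful person would: the job done as asked, in the order asked, and still so for the second after the job is handed in, with the robot touching nothing.
It also fails if it takes over 32 s, if anything falls off the work surface, if the arm or the gripper's body presses on something with over 40 N, if the wrist force passes 120 N, or if a joint passes its speed limit or range.

## Working session

There is one attempt and no reset: what is moved stays moved. The work goes in short steps, Python scripts to look and compute and a tool call to move; the robot and the scene stay as the last step left them, time stands still between calls to the robot, and variables do not carry over. Pictures are saved under pics/ and viewed, at most 10 in all, crops included, and the job is handed in when it is done.

Besides the shell and the picture viewer there is one more tool, called after ">>>" by a JSON object that holds its "method" and its "body", one argument or row to a line. play_rows: Moves the arm, as the interface text tells. Its arguments: {"type":"object","properties":{"series":{"type":"array"}},"required":["series"]}

```bash
mkdir -p pics; cat > h.py <<'E'
import numpy as np, cv2
from cell import ctrl, get_image, get_calibration, workorder, boxes_of, place_of
def ray(c,px):
    K=np.array(c["K"]);d=np.array([c["k1"],0,0,0,0],float)
    u=cv2.undistortPoints(np.array([[px]],float),K,d)[0,0]
    return np.array([u[0],u[1],1.])
def world(name,px,z):
    c=get_calibration(name);R=np.array(c["R"]);t=np.array(c["t"])
    o=-R.T@t;v=R.T@ray(c,px);return o+v*(z-o[2])/v[2]
E
python3 - <<'E'
from h import *
s=ctrl.read_state();print(s["clock"],s["eef_pos"],s["tool_rot"],s["force"],s["width"],ctrl.tcp_to_grasp)
for n in("top","scene"):
    p,d=get_image(n);cv2.imwrite(f"pics/{n}0.png",p[:,:,::-1])
    if n=="top":
        for t,z in(("timer_mid",16),("other_mid",16),("ledge_face",14)):
            for r in place_of(t,n)[:4]:print(t,r["p"],r["pixel"],world(n,r["pixel"],z).round(1))
E
```

```text
0.0 [222.49731466 610.09065554 230.41782184] [-3.13976652e+00 -1.18997832e-05  2.79179772e+00] [ 0.9403426  -0.04099283 -0.41883513] 85.25781521929926 18.700000000000003
timer_mid 0.92 [115.3, 159.7] [631.1 387.6  16. ]
timer_mid 0.9 [283.2, 175.3] [592.1  46.7  16. ]
timer_mid 0.78 [216.8, 248.2] [447.5 184.5  16. ]
timer_mid 0.56 [330.4, 264.5] [409.6 -43.2  16. ]
other_mid 0.77 [378.1, 195.2] [ 547.1 -146.1   16. ]
other_mid 0.64 [281.1, 174.9] [593.  51.  16.]
ledge_face 0.78 [336.1, 156.8] [628.4 -63.6  14. ]
```

View pics/top0.png

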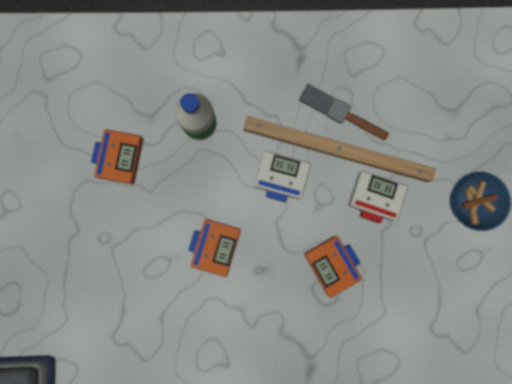

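The top view shows the white timer with the blue button at about (283,175), its button at (277,196). The ledge runs from (247,124) to (432,174), the red timer is at (378,195), and there are three orange look-alikes.

```bash
python3 - <<'E'
from h import *
p,d=get_image("top")
c=get_calibration("top");print(np.round(-np.array(c["R"]).T@np.array(c["t"]),0))
# ledge: use depth-> world height
R=np.array(c["R"]);t=np.array(c["t"])
uv=np.stack(np.meshgrid(np.arange(512),np.arange(384)),-1).reshape(-1,1,2).astype(float)
u=cv2.undistortPoints(uv,np.array(c["K"]),np.array([c["k1"],0,0,0,0.]))[:,0]
P=np.c_[u,np.ones(len(u))]*d.reshape(-1,1);W=((P-t)@R).reshape(384,512,3)
hsv=cv2.cvtColor(p,cv2.COLOR_RGB2HSV)
cs=np.arange(512)[None,:];rs=np.arange(384)[:,None]
line=124+(cs-247)*50/185
m=(abs(rs-line)<12)&(cs>243)&(cs<437)&(hsv[...,1]>70)&(hsv[...,0]<25)&(W[...,2]>20)
q=W[m];r=cv2.minAreaRect(q[:,:2].astype(np.float32));print("ledge",m.sum(),r,q[:,2].mean())
b=(hsv[...,0]>105)&(hsv[...,0]<130)&(hsv[...,1]>110)&(cs>255)&(cs<310)&(rs>150)&(rs<205)
m2=(W[...,2]>22)&(cs>252)&(cs<312)&(rs>line+14)&(rs<208)
q=W[m2];print("timer",m2.sum(),cv2.minAreaRect(q[:,:2].astype(np.float32)),np.median(q[:,2]))
m3=b&(rs>190);q=W[m3];print("button",m3.sum(),q.mean(0))
print(np.array(get_calibration("wrist")["mount"]).round(3))
E
```

```text
[489. 119. 942.]
ledge 2490 ((553.766357421875, -40.22900390625), (395.3760070800781, 215.2020721435547), 73.26056671142578) 28.77245732221048
timer 1985 ((554.638427734375, 61.56817626953125), (99.78540802001953, 157.96868896484375), 73.47159576416016) 30.32630890878116
button 135 [550.69432039  57.00309395  32.56756853]
[[ 1.00000e-03 -9.57000e-01 -2.91000e-01  7.41100e+01]
 [ 1.00000e+00  1.00000e-03 -0.00000e+00 -4.55000e-01]
 [ 1.00000e-03 -2.91000e-01  9.57000e-01 -1.42607e+02]
 [ 0.00000e+00  0.00000e+00  0.00000e+00  1.00000e+00]]
```

>>> {"method": "play_rows", "body": {
  "series": [
    [[2.27,-3.91,-0.5,0,0,0.24,0.32],[2.27,-3.91,-0.5,0,0,0.24,0.32],[2.27,-3.91,-0.5,0,0,0.24,0.32],[2.27,-3.91,-0.5,0,0,0.24,0.32],[2.27,-3.91,-0.5,0,0,0.24,0.32],[2.27,-3.91,-0.5,0,0,0.24,0.32],[2.27,-3.91,-0.5,0,0,0.24,0.32],[2.27,-3.91,-0.5,0,0,0.24,0.32],[2.27,-3.91,-0.5,0,0,0.24,0.32],[2.27,-3.91,-0.5,0,0,0.24,0.32],[2.27,-3.91,-0.5,0,0,0.24,0.32],[2.27,-3.91,-0.5,0,0,0.24,0.32],[2.27,-3.91,-0.5,0,0,0.24,0.32],[2.27,-3.91,-0.5,0,0,0.24,0.32],[0,0,0,0,0,0,0.32],[0,0,0,0,0,0,0.32]]
  ]
}}

```text
clock: 2.3
eef_pos: [540.2, 63.8, 161.2]
tool_rot: [3.141, -0.001, 2.85]
force: [0.4, 0.6, -0.0]
width: 58.2
gripper_force: 0.0
```

```bash
cat >> h.py <<'E'
from scipy.spatial.transform import Rotation as Ro
def wpts(s,c,px,z):
    T=np.array(c["mount"]);R=Ro.from_euler("xyz",s["tool_rot"]).as_matrix()
    o=R@T[:3,3]+s["eef_pos"];v=R@T[:3,:3]@ray(c,px);return o+v*(z-o[2])/v[2]
E
python3 - <<'E'
from h import *
s=ctrl.read_state();print(s["clock"],s["eef_pos"],s["tool_rot"],s["force"],s["width"],s["qpos"])
p,d=get_image("wrist");cv2.imwrite("pics/w1.png",p[:,:,::-1]);np.save("w1.npy",p)
import pickle;pickle.dump(s,open("s1.pkl","wb"))
c=get_calibration("wrist")
for t,z in(("timer_mid",16),("ledge_face",14),("other_mid",16)):
    for r in place_of(t,"wrist")[:3]:print(t,r["p"],r["pixel"],wpts(s,c,r["pixel"],z).round(1))
E
```

```text
2.3 [540.20286493  63.79131898 161.2103633 ] [ 3.14113891e+00 -7.76349179e-04  2.85039113e+00] [ 0.3819146   0.60404597 -0.01070661] 58.231618664555484 [-1.66878415e-01  5.69722455e-01 -2.64916709e-03  1.88657856e+00
  1.06992478e-03  6.85787490e-01  1.10965692e+00]
timer_mid 0.89 [80.3, 64.2] [406.  -49.1  16. ]
timer_mid 0.73 [361.2, 32.7] [450.5 184.5  16. ]
timer_mid 0.68 [255.1, 227.4] [593.1  50.7  16. ]
other_mid 0.66 [54.0, 239.9] [ 548.8 -146.2   16. ]
```

View pics/w1.png

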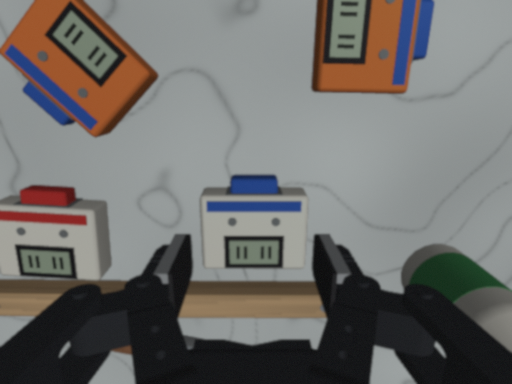

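The wrist view has the ledge horizontal, with its base at row ~281 and its top edge at ~291. The wash timer spans columns 203–307 and rows 188–268, with its button at (254,184) between the fingers' columns. The red timer is on the left at (53,240).

```bash
python3 - <<'E'
from h import *
import pickle
s=pickle.load(open("s1.pkl","rb"));c=get_calibration("wrist");p=np.load("w1.npy").astype(int)
hsv=cv2.cvtColor(p.astype(np.uint8),cv2.COLOR_RGB2HSV)
g=p.sum(2)
print("col140",[tuple(p[r,140]) for r in range(276,298,2)])
print("col225",[(r,g[r,225]) for r in list(range(182,200,2))+list(range(260,284,2))])
# ledge base front: first row with saturation jump
pts=[]
for x in list(range(112,160,3))+list(range(200,310,5)):
    k=[r for r in range(272,300) if hsv[r,x,1]>80 and hsv[r,x,0]<25]
    if k:pts.append((x,k[0]-.5))
W=np.array([wpts(s,c,q,0)[:2] for q in pts]);f=cv2.fitLine(W.astype(np.float32),cv2.DIST_HUBER,0,.01,.01).ravel();print("ledge base",f,np.degrees(np.arctan2(f[1],f[0])),len(pts))
b=(hsv[...,0]>105)&(hsv[...,0]<130)&(hsv[...,1]>110)
for nm,lo,hi,z in(("stripe",199,215,32),("button",170,196,26)):
    r,x=np.where(b[lo:hi,215-15:310]);r+=lo;x+=200
    pp=np.array([wpts(s,c,(a,e),z)[:2] for a,e in zip(x,r)],np.float32);print(nm,len(pp),x.min(),x.max(),r.min(),r.max(),cv2.minAreaRect(pp))
L=Ro.from_euler("z",163.3,degrees=True).as_matrix()
for nm,q,z in(("button TL bottom",(231,176),6),("btn TR",(278,176),6),("back L",(203,268),32),("back R",(305,268),32),("front L",(203,195),32),("front R",(306,195),32)):print(nm,wpts(s,c,q,z).round(1))
E
```

```text
col140 [(np.int64(39), np.int64(41), np.int64(42)), (np.int64(24), np.int64(26), np.int64(26)), (np.int64(20), np.int64(22), np.int64(23)), (np.int64(22), np.int64(23), np.int64(25)), (np.int64(30), np.int64(32), np.int64(35)), (np.int64(31), np.int64(33), np.int64(36)), (np.int64(25), np.int64(27), np.int64(29)), (np.int64(23), np.int64(23), np.int64(24)), (np.int64(21), np.int64(23), np.int64(24)), (np.int64(21), np.int64(22), np.int64(23)), (np.int64(21), np.int64(22), np.int64(23))]
col225 [(182, np.int64(467)), (184, np.int64(470)), (186, np.int64(421)), (188, np.int64(284)), (190, np.int64(255)), (192, np.int64(246)), (194, np.int64(281)), (196, np.int64(412)), (198, np.int64(467)), (260, np.int64(238)), (262, np.int64(241)), (264, np.int64(240)), (266, np.int64(258)), (268, np.int64(365)), (270, np.int64(447)), (272, np.int64(449)), (274, np.int64(449)), (276, np.int64(449)), (278, np.int64(448)), (280, np.int64(374)), (282, np.int64(213))]
ledge base [ 2.9130271e-01  9.5663095e-01  6.4675812e+02 -2.3411871e+01] 73.06404 27
stripe 831 208 300 202 210 ((565.6637573242188, 57.534156799316406), (83.74888610839844, 7.7427873611450195), 73.3720474243164)
button 820 230 277 176 193 ((547.789306640625, 62.52295684814453), (43.05259704589844, 16.121593475341797), 73.37226104736328)
button TL bottom [538.9  42.5   6. ]
btn TR [551.9  86.1   6. ]
back L [612.8  -7.9  32. ]
back R [641.1  86.8  32. ]
front L [542.5  16.7  32. ]
front R [569.  105.4  32. ]
```

>>> {"method": "play_rows", "body": {
  "series": [
    [[-0.6,0.3,-3.0,0,0,-0.25,0.32],[-0.6,0.25,-4.0,0,0,0,0.32],[0,0,-4.0,0,0,0,0.32],[0,0,-3.5,0,0,0,0.32],[0,0,-1.0,0,0,0,0.32],[0,0,0,0,0,0,0.32],[0.96,-0.29,0,0,0,0,0.32],[0.96,-0.29,0,0,0,0,0.32],[0.48,-0.145,0,0,0,0,0.32],[0.48,-0.145,0,0,0,0,0.32],[0.48,-0.145,0,0,0,0,0.32],[0.48,-0.145,0,0,0,0,0.32],[0.48,-0.145,0,0,0,0,0.32],[0,0,0,0,0,0,0.32]]
  ]
}}

```text
clock: 4.25
eef_pos: [573.0, 55.3, 6.3]
tool_rot: [3.141, 0.002, 2.846]
force: [0.6, -0.2, 0.1]
width: 58.0
gripper_force: 0.0
```

```bash
python3 - <<'E'
from h import *
s=ctrl.read_state();p=s["eef_pos"];print(s["clock"],p,s["tool_rot"],s["force"],s["width"],p[0]*.957-p[1]*.291,p[0]*.291+p[1]*.957)
p,d=get_image("wrist");cv2.imwrite("pics/w2.png",p[:,:,::-1])
E
```

```text
4.25 [572.96280394  55.33180995   6.29667366] [3.14116690e+00 1.88715341e-03 2.84561433e+00] [ 0.55922468 -0.23802902  0.14381424] 58.01777506605857 532.2238466746121 219.68471806513946
```

View pics/w2.png

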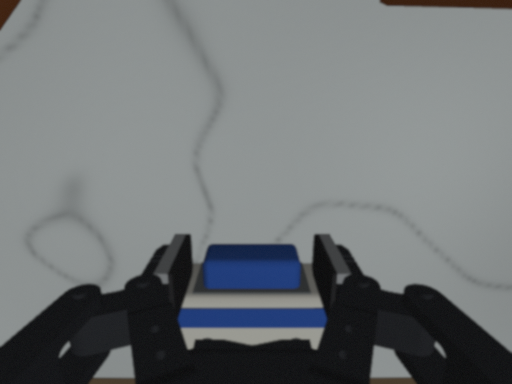

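The button sits centred between the fingers, which are against the case's front face. The ledge shows at the bottom, at row ~380.

>>> {"method": "play_rows", "body": {
  "series": [
    [[0.19,-0.06,0,0,0,0,0.32],[0.19,-0.06,0,0,0,0,0.32],[0.19,-0.06,0,0,0,0,0.32],[0.1,-0.03,0,0,0,0,0.32],[0,0,0,0,0,0,0.32]]
  ]
}}

```text
clock: 4.92
eef_pos: [575.7, 54.4, 6.1]
tool_rot: [-3.141, -0.005, 2.847]
force: [-6.8, 2.7, 4.9]
width: 58.4
gripper_force: 3.5
```

>>> {"method": "play_rows", "body": {
  "series": [
    [[-0.5,0.15,0,0,0,0,0.32],[-0.96,0.29,0,0,0,0,0.32],[-1.2,0.36,0,0,0,0,0.32],[-0.6,0.18,0.7,0,0,0,1],[0,0,0,0,0,0,1],[0,0,0,0,0,0,1],[0,0,0,0,0,0,1],[0,0,0,0,0,0,1]]
  ]
}}

```text
clock: 5.92
eef_pos: [546.0, 63.3, 13.2]
tool_rot: [-3.142, 0.0, 2.846]
force: [-0.6, -0.4, 0.3]
width: 0.1
gripper_force: 0.0
```

```bash
python3 - <<'E'
from h import *
s=ctrl.read_state();p=s["eef_pos"];print(s["clock"],p,s["tool_rot"],s["force"],s["width"],p[0]*.957-p[1]*.291,p[0]*.291+p[1]*.957)
p,d=get_image("wrist");a=p[:,:,::-1];cv2.imwrite("pics/w3.png",a)
p,d=get_image("top");b=cv2.resize(p[100:240,230:430,::-1],None,fx=2.56,fy=1.5*1.7067/1.7067*1.7) if 0 else cv2.resize(p[110:220,230:430,::-1],(512,282))
cv2.imwrite("pics/w3.png",np.vstack([a[80:],b]))
E
```

```text
5.925 [545.97759824  63.27069445  13.19673731] [-3.14155659e+00  2.47185645e-06  2.84581216e+00] [-0.55800045 -0.4490685   0.31370838] 0.14890347878231258 504.0887894322687 219.42953568213892
```

View pics/w3.png

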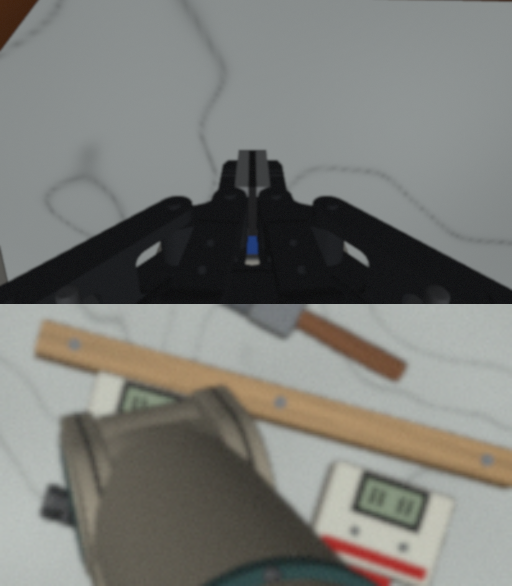

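The timer stands at the ledge, the fingers are shut in front of the button, and the red timer is undisturbed.

>>> {"method": "play_rows", "body": {
  "series": [
    [[0.77,-0.23,0,0,0,0,1],[0.77,-0.22,0,0,0,0,1],[0.29,-0.09,0,0,0,0,1],[0.29,-0.09,0,0,0,0,1],[0.29,-0.09,0,0,0,0,1],[0.29,-0.09,0,0,0,0,1],[0,0,0,0,0,0,1]]
  ]
}}

```text
clock: 6.9
eef_pos: [568.2, 56.7, 13.0]
tool_rot: [-3.14, -0.009, 2.847]
force: [-10.8, 3.0, 8.6]
width: 0.2
gripper_force: 5.5
```

>>> {"method": "play_rows", "body": {
  "series": [
    [[0.19,-0.06,0,0,0,0,1],[0,0,0,0,0,0,1],[0,0,0,0,0,0,1]]
  ]
}}

```text
clock: 7.28
eef_pos: [568.2, 56.7, 12.9]
tool_rot: [-3.139, -0.012, 2.848]
force: [-13.2, 5.2, 10.2]
width: 0.2
gripper_force: 7.1
```

The tool is hard against the stop: it did not move as the force rose, so the button is fully in. Next I back off, rise and move aside to check.

>>> {"method": "play_rows", "body": {
  "series": [
    [[-0.4,0.12,0,0,0,0,1],[-0.6,0.18,0,0,0,0,1],[-1.5,0.45,0,0,0,0,1],[-2,0.6,0,0,0,0,1],[0,0,3,0,0,0,1],[0,0,5,0,0,0,1],[0,0,5,0,0,0,1],[0,0,3,0,0,0,1],[0,0,0,0,0,0,1],[0,0,0,0,0,0,1]]
  ]
}}

```text
clock: 8.52
eef_pos: [530.0, 67.8, 172.9]
tool_rot: [-3.141, 0.001, 2.846]
force: [-0.7, 0.6, -0.0]
width: -0.2
gripper_force: 0.0
```

```bash
python3 - <<'E'
from h import *
s=ctrl.read_state();p=s["eef_pos"];print(s["clock"],p,s["tool_rot"],s["force"])
p,d=get_image("wrist");cv2.imwrite("pics/w4.png",p[:,:,::-1])
E
```

```text
8.525 [529.97833012  67.82113634 172.86772048] [-3.14146682e+00  6.13561367e-04  2.84559451e+00] [-0.70444101  0.55094909 -0.00609641]
```

View pics/w4.png

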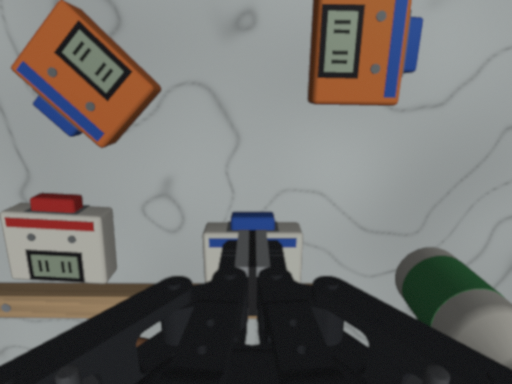

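The button is sprung out again at (253,221), but the back of the timer is hidden by the gripper. I'll shift to the right to see it.

>>> {"method": "play_rows", "body": {
  "series": [
    [[-0.7,-2.3,1,0,0,0,1],[-0.7,-2.3,1,0,0,0,1],[-0.7,-2.3,1,0,0,0,1],[-0.7,-2.3,1,0,0,0,1],[0,0,0,0,0,0,1],[0,0,0,0,0,0,1]]
  ]
}}

```text
clock: 9.32
eef_pos: [501.6, -22.9, 212.3]
tool_rot: [3.141, -0.001, 2.847]
force: [0.1, -0.1, -1.1]
width: 0.0
gripper_force: 0.0
```

```bash
python3 - <<'E'
from h import *
s=ctrl.read_state();print(s["clock"])
p,d=get_image("wrist");a=p[200:330,250:450,::-1];a=cv2.resize(a,(800,520),interpolation=cv2.INTER_CUBIC);cv2.imwrite("pics/w5.png",a)
E
```

```text
9.325
```

View pics/w5.png

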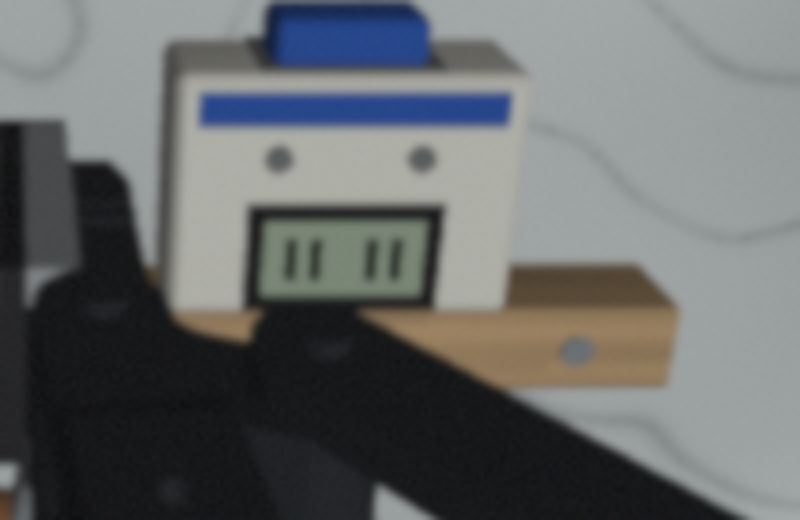

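The timer's back edge meets the ledge's top front edge at crop row ~310 on both sides. It is flat and square, and the button is out at (348,35).

```bash
python3 -c "
from cell import workorder
print(workorder.finish_job())"
```

```text
the job is handed in; nothing more can be done
None
```

The wash timer's blue button was pressed fully in (about 14 N, braced) and has sprung out again; the timer lies flat and square against the ledge, the red timer was not touched, and the job is handed in at about 9.4 s (no verdict was returned).

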